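# Fit the sanding sleeve, then unbolt the guard gate and hold it ajar

## Robot

A 7-joint arm with a two-finger parallel gripper is mounted at the origin on the work surface. World frame = base frame: x ahead of the robot, y to its left, z up, the work surface at z = 0. Lengths are in mm, angles in degrees, forces in N, time in s.
With the tool pointing down it reaches from about 425 to 800 mm from the base axis. Payload 8.3 kg.
Tool frame: the origin (TCP) lies where the fingers leave the gripper's body, on its centre line; the fingertips stand 73 mm ahead of it and the grasp point (between the pads) lies 54 mm ahead of it (robot.grasp_offset is the distance from the TCP to the grasp point, in mm); z points along the fingers, y is the direction in which the jaws open and shut (so a half turn about z gives the same grasp; the last joint's range is limited). The gripper opens to 85 mm and grips with 20 to 120 N. Pads are 22 mm wide; open, the fingers measure 114 mm over their backs; the gripper's body (76 mm by 85 mm) begins 54 mm behind the grasp point. The pads swing forward as they close: fully open they stand 13 mm farther back than shut.
Start: joints at [68.818, 21.967, 0.94, 78.501, -0.361, 79.538, -2.664], TCP at [188.79, -595.791, 303.879] pointing down, gripper open.
Joint ranges: [-169.22, 169.22], [-14.56, 117.87], [-87.37, 89.26], [10.42, 133.3], [-82.24, 262.24], [0.94, 117.77], [-172.7, 172.7]. Speed limits (degrees/s): [136.94, 136.94, 172.46, 172.46, 180, 180, 180].

## Interface

Orientations are given as a 3x3 rotation matrix whose columns are the frame's x, y, z axes.
In Python, from bench import robot gives the robot as it stands. The module is installed in compiled form; this text tells all that it offers.
- The arm moves only by the tool jog_arm, never from a script. Its argument "steps" is one flat list of numbers, 4 for each row, row after row: the shift along the world's x, y, z in mm, then the turn about the world's z in rad. In form: [dx, dy, dz, spin, dx, dy, dz, spin, ...]. A call has 1 to 20 rows; each row is the pose to reach, as a shift and turn from the pose commanded when the call began; what a row does not reach only later rows make up. A row lasts 1/10 s, in which the tool goes at most 50 mm and 8.59 degrees, less where a joint would pass 70% of its speed; a pose out of reach is approached as far as the arm can. A call with a gripper value outside its range is refused whole. "fingers" is the opening in per cent of the stroke, from 0 (shut) to 100 (fully open), set as the call begins (left out, the last holds). The fingers move at their own pace and stop on an object; "force" is the grip in N (left out, the last holds). Time passes only in rows, so rows that repeat a pose let the fingers close. It gives the time, the measured TCP pose, the force and the opening at its end, in the units of the state.
- robot.observe(): the state, without advancing time (a new reading comes with each control period).
- robot.read_camera(name): name is "scene" or "top" or "wrist"; returns the picture (400x640x3 uint8, blue, green, red); there is no depth.
- robot.calibration(name): a dict with "fx", "fy", "cx", "cy" (pixels), "R" (3x3) and "t" (3): a world point X has camera coordinates R X + t; the wrist camera has in their place "hand_eye" (4x4, takes a point from camera to tool coordinates, whose origin is the TCP and whose axes are the flange's). Camera axes: x right, y down, z forward; pixel columns grow to the right and rows downward; lengths in mm; the calibration is good to about 2 mm. A picture is of the moment at which its call begins: read the wrist's pose just before it. calibration takes no time and is no camera call.
- robot.job_done(): hands the job in, once; it reports no verdict.
The state is a dict: "time": time; "q": joint angles; "qvel": joint speeds; "joint_torque": joint torques, N m; "tool_pos": TCP position; "tool_rot": TCP orientation; "wrist_force": force on the tool from outside, world axes, zero at the start; "wrist_torque": the same for the moment, N m; "width": finger opening in mm.
Only numpy, scipy, OpenCV 4.12 (cv2) and the standard library are available. Lean on these libraries where they do the work, as an engineer would, in place of code of your own. Each camera call takes 0.05 s, during which the arm holds its last target. There are 200 camera calls.

## Task

Get the spindle sander ready for the next workpiece: slip the reddish-brown sanding sleeve over the upright spindle, let it right down onto its seat and let go of it. Then free the yellow guard gate: lift the sagging barrel bolt by its wooden knob so that its nose clears the bent-up lip of the keeper while you pull the bolt back, swing the gate about a hand's width (90 mm) open towards the robot, and finish while still holding it there against its closing spring. Leave the wax jar, the candlestick, the wooden offcut and the gouge where they are.

Things in the scene. Friction and masses are not known exactly. Their poses are not given: they have to be found in the camera images.
- sander: Grey spindle-sander deck fixed on the bench, 300 x 360 x 30 mm high, yaw varies. Origin on the bench; x away from the robot, y left. In its frame (mm): deck x -130 to 170; spindle at (25, 0); clear side panels y = +-173 (top 108); red dust hood x 148 to 168 (top 120); gate along x = -90, hinge at y = 140, free end at y = -105, keeper at y = -131.
- seat (a point): Centre of the seat flange's top at the spindle's foot (34 mm above the bench): the sleeve's underside ends here. Flange 40 mm across, 4 mm high.
- spindle_tip (a point): Top of the upright bare steel spindle, 22 mm in diameter, 66 mm above the seat (100 mm above the bench); its last 6 mm taper to 12 mm.
- sleeve: Reddish-brown sanding sleeve (plain tube), standing upright on the bench: outside 44 mm, bore 26 mm, 50 mm high, about 60 g. Origin: centre of its underside, z along the bore. One of three upright things that swap places on the bench to the left of the sander.
- gate (a joint): Opening angle of the yellow guard gate, rad: 0 shut, grows as its free end swings towards the robot (the sander's -x), stop at 1.0. A spring closer pulls it shut with 0.5 N m at 0, rising by 0.5 N m per rad. Locked while the bolt's nose is in the keeper. At 0.37 rad the free end stands 90 mm open.
- gate_leaf: The yellow framed gate, 16 mm thick, 245 mm long, from 36 to 104 mm above the bench, with the bolt along its top rail. Origin on the hinge axis at bench height; its own -y runs along the gate from the hinge to the free end (parallel to the sander's -y when shut), z up. It carries the bolt and its knob.
- gate_hinge (a point): Point on the gate's upright hinge axis, 100 mm above the bench.
- bolt (a joint): How far the bolt is drawn back, m: 0 fully home, 0.045 the stop; it slides along the top of the gate towards the hinge and drags by about 1 N. Starts at 0 to 0.006. The nose hits the keeper's lip at about 0.011 unless lifted; from about 0.026 on it is clear of the keeper.
- bolt_lift (a joint): Lift of the sagging bolt, rad: 0 hanging down (start), 0.16 the stop. It pivots about a pin 118 mm above the bench, 115 mm from the knob towards the hinge; the nose is 171 mm from the pin. The nose clears the keeper's lip from 0.085 rad (knob lifted about 10 mm; stop at 18 mm). The bolt weighs about 0.18 kg and drops when let go.
- keeper_lip (a point): Top middle of the brass keeper's bent-up lip, 101 mm above the bench, 4 mm thick. The bolt's hooked nose (8 mm long, 10 mm wide) hangs behind it, on the side away from the hinge, between two brass cheeks (near one 125 mm, far one 100 mm above the bench) that keep the gate shut while the nose is between them.
- knob_top (a point): Centre of the top of the bolt's dark wooden knob, 164 mm above the bench at the start, 215 mm from the hinge axis with the bolt home. Round and upright, 46 mm high, 16 mm in diameter in its lower half, flaring to 22 mm at 8 mm below the top. Under it the bolt rod, 12 mm thick (its top 119 mm above the bench).
- wax_jar: Jar of wax, 56 mm across, 60 mm high, standing near the sleeve; leave alone. Origin: centre of its underside.
- candlestick: Turned pale wooden candlestick, 60 mm across, 95 mm high, standing near the sleeve; leave alone. Origin: centre of its underside.
- offcut: Pale wooden offcut 50 x 60 x 22 mm lying on the sander's deck inside the guard, in its far left part; leave alone. Origin: centre of its underside.
- gouge: Turning gouge, 260 mm long, lying on the bench to the right, handle red, 30 mm high at most; leave alone. Origin: centre of its underside.
Not all that is in view belongs to the job. What is shaped like the sleeve but green is not meant.

How it is judged:
By the outcome, as a careful person would: the job done as asked, in the order asked, and still so for the second after the job is handed in, while the arm keeps its last pose, push and grip.
It also fails if it takes over 48 s, if anything falls off the work surface, if the arm or the gripper's body presses on something with over 40 N, if the wrist force passes 120 N, or if a joint passes its speed limit or range.

## Working session

There is one attempt and no reset: what is moved stays moved. The work goes in short steps, Python scripts to look and compute and a tool call to move; the robot and the scene stay as the last step left them, time stands still between calls to the robot, and variables do not carry over. Pictures are saved under pics/ and viewed, about 8 in all and at most 12, crops included, and the job is handed in when it is done.

Besides the shell and the picture viewer there is one more tool, called after "Request:" by a JSON object that holds its "api" and its "payload", one argument or row to a line. jog_arm: Moves the arm, as the interface text tells. Its arguments: {"type":"object","properties":{"steps":{"type":"array"},"fingers":{"type":"number"},"force":{"type":"number"}},"required":["steps"]}

```bash
mkdir -p pics; cat > h.py <<'E'
import numpy as np, cv2
from bench import robot
def ray(c,u,v):
    d=np.linalg.inv(np.array(c["R"]))@np.array([(u-c["cx"])/c["fx"],(v-c["cy"])/c["fy"],1.])
    o=-np.array(c["R"]).T@np.array(c["t"]); return o,d
def onz(c,u,v,z):
    o,d=ray(c,u,v); return o+d*(z-o[2])/d[2]
def proj(c,X):
    p=np.array(c["R"])@np.array(X,float)+np.array(c["t"]); return p[0]/p[2]*c["fx"]+c["cx"],p[1]/p[2]*c["fy"]+c["cy"]
def wcal(s):
    c=dict(robot.calibration("wrist")); H=np.array(c["hand_eye"]); T=np.eye(4)
    T[:3,:3]=s["tool_rot"]; T[:3,3]=s["tool_pos"]; W=np.linalg.inv(T@H); c["R"]=W[:3,:3]; c["t"]=W[:3,3]; return c
E
python3 - <<'E'
from h import *
s=robot.observe(); print(s)
for n in("top","scene"):
    cv2.imwrite(f"pics/{n}0.png",robot.read_camera(n)); c=robot.calibration(n); print(n,ray(c,320,200),c["fx"])
print(robot.calibration("wrist"))
E
```

```text
{'time': 0.0, 'q': array([68.81933673, 22.01626914,  0.93686084, 78.56138927, -0.36212033,
       79.54006151, -2.66496973]), 'qvel': array([-0.03347836,  0.08034139,  0.08148416, -0.00821685,  0.02872709,
        0.02456882,  0.07319778]), 'joint_torque': array([ 9.09336577e-04, -6.27587986e+01,  8.44701827e-01, -3.71821797e+01,
        1.65662117e-02,  1.40310091e-02, -8.69615633e-05]), 'tool_pos': array([ 188.68101611, -595.44981411,  302.86685919]), 'tool_rot': array([[ 9.53292526e-01,  3.02047978e-01, -6.15379792e-04],
       [ 3.02048605e-01, -9.53290613e-01,  1.90966761e-03],
       [-9.82453938e-06, -2.00634647e-03, -9.99997987e-01]]), 'wrist_force': array([ 0.8828663 , -0.65838841, -0.67860333]), 'wrist_torque': array([ 0.00738899,  0.07583727, -0.02504203]), 'width': 85.54236272868096}
top (array([ 463.28967411,   17.03928078, 1093.0135994 ]), array([ 0.08866207,  0.0034778 , -0.9961002 ])) 397.8861386261955
scene (array([1119.41722489,  591.88623336,  997.42643526]), array([-0.45976308, -0.48215417, -0.74593814])) 389.822208610634
{'fx': 313.61633519981103, 'fy': 313.61633519981103, 'cx': 317.5868107241336, 'cy': 192.9536599499089, 'hand_eye': array([[-4.25881608e-04, -9.48388580e-01, -3.17110264e-01,
         8.13900846e+01],
       [ 9.99999467e-01, -7.02085436e-04,  7.56734979e-04,
        -5.60488064e-01],
       [-9.40317311e-04, -3.17109773e-01,  9.48388374e-01,
        -6.97489614e+01],
       [ 0.00000000e+00,  0.00000000e+00,  0.00000000e+00,
         1.00000000e+00]])}
```

View pics/top0.png

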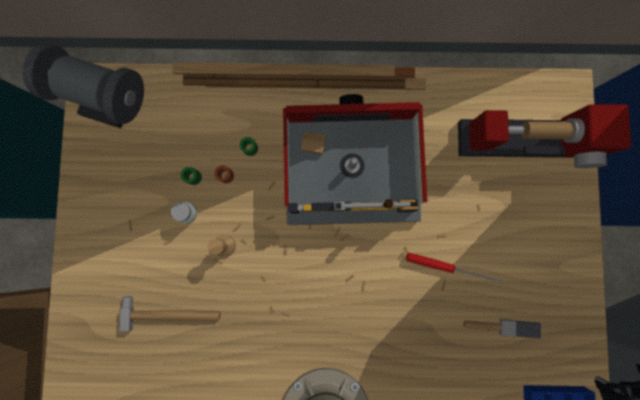

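View pics/scene0.png

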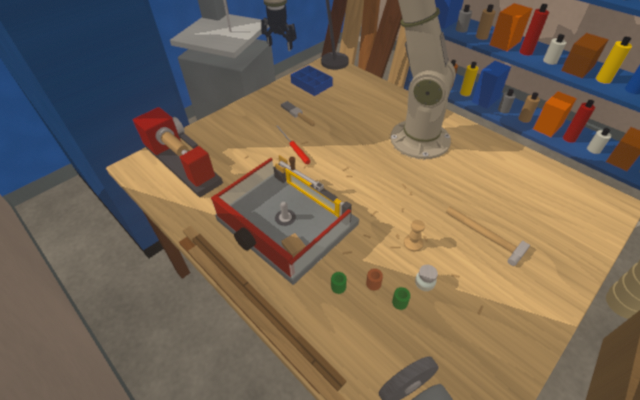

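The top view shows the sleeve at about (224,174), green decoys at (191,176) and (248,146), the spindle at (352,165), the knob at about (388,203), the jar at (183,212) and the candlestick at (222,245). The scene view agrees, with the sleeve at (374,279).

```bash
python3 - <<'E'
from h import *
c=robot.calibration("top"); im=cv2.imread("pics/top0.png")
hsv=cv2.cvtColor(im,cv2.COLOR_BGR2HSV)
roi=hsv[160:190,210:240]; m=((roi[...,0]<12)|(roi[...,0]>172))&(roi[...,1]>110)
v,u=np.nonzero(m); print("sleeve px",u.mean()+210,v.mean()+160,m.sum())
r=cv2.minEnclosingCircle(np.c_[u,v].astype(np.float32));print(r)
print("sleeve",onz(c,r[0][0]+210,r[0][1]+160,45))
for n,p,z in [("spin",(351,162),100),("spinseat",(352,166),34),("knob",(388,203),164),("deckFL",(288,224),30),("deckFR",(421,220),30),("hoodL",(284,107),120),("hoodR",(422,103),120),("jar",(183,212),30),("candle",(222,243),50),("gateL",(292,208),104),("green1",(191,176),45),("green2",(248,146),45)]:
    print(n,onz(c,*p,z).round(0))
t=im[90:240,270:440]; cv2.imwrite("pics/topc.png",cv2.resize(t,None,fx=4.5,fy=4,interpolation=2)[:600,:800])
E
```

```text
sleeve px 223.3661971830986 173.82159624413146 213
((13.676470756530762, 13.970588684082031), 9.725125312805176)
sleeve [622.91996459 277.96618552  45.        ]
spin [649. -57. 100.]
spinseat [651. -64.  34.]
knob [ 541. -139.  164.]
deckFL [493. 105.  30.]
deckFR [ 508. -249.   30.]
hoodL [783. 114. 120.]
hoodR [ 798. -233.  120.]
jar [521. 387.  30.]
candle [441. 274.  50.]
gateL [530.  90. 104.]
green1 [616. 365.  45.]
green2 [699. 216.  45.]
```

View pics/topc.png

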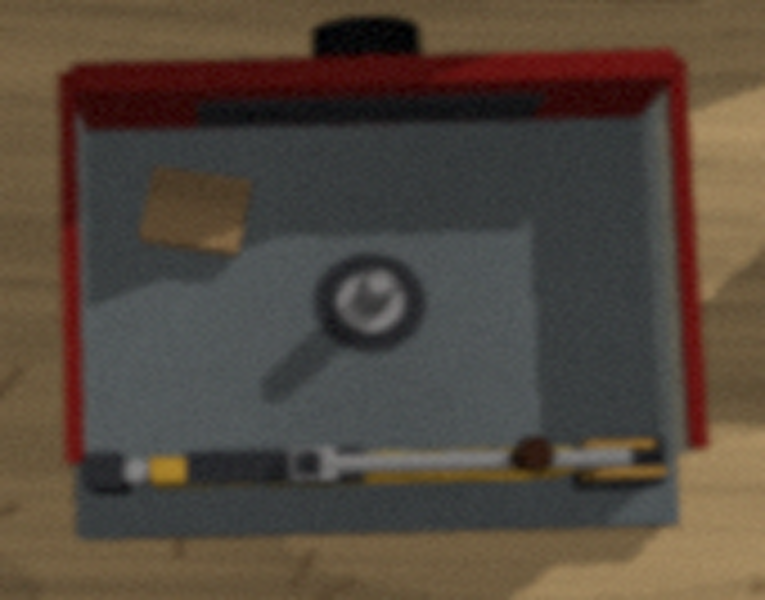

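The crop shows the spindle at the centre of the dark flange, near full-image pixel (352,165). The knob is on the bolt rod at crop (530,455), and the keeper is at its right. Next is a look with the wrist camera from above the sander.

Request:
{"api": "jog_arm", "payload": {
  "steps": [411,506,27,1.31,411,506,27,1.31,411,506,27,1.31,411,506,27,1.31,411,506,27,1.31,411,506,27,1.31,411,506,27,1.31,411,506,27,1.31,411,506,27,1.31,411,506,27,1.31,411,506,27,1.31,411,506,27,1.31,411,506,27,1.31,411,506,27,1.31,411,506,27,1.31,411,506,27,1.31,411,506,27,1.31,411,506,27,1.31],
  "fingers": 80,
  "force": 40
}}

```text
time: 1.9
tool_pos: [599.3, -91.4, 331.0]
tool_rot: [[-0.044, 0.999, -0.0], [0.999, 0.044, -0.001], [-0.001, -0.0, -1.0]]
wrist_force: [0.2, -0.7, 1.1]
width: 68.4
```

```bash
python3 - <<'E'
from h import *
import pickle
s=robot.observe(); im=robot.read_camera("wrist"); cv2.imwrite("pics/w1.png",im); pickle.dump(s,open("w1.pkl","wb"))
print(s["time"],s["tool_pos"],s["tool_rot"],s["q"],s["width"],robot.grasp_offset)
c=wcal(s); print(proj(c,(650,-61,100)),proj(c,(541,-139,164)))
E
```

```text
1.9 [599.27658076 -91.3807502  330.98615949] [[-4.35392612e-02  9.99051712e-01 -9.82757627e-05]
 [ 9.99051506e-01  4.35391880e-02 -6.53252793e-04]
 [-6.48354475e-04 -1.26624693e-04 -9.99999782e-01]] [ 26.9656713   21.61624248 -29.27461205  77.9202178   10.49139016
  83.13384095   0.66472307] 68.41400116343392 53.900000000000006
(np.float64(371.84324615975333), np.float64(146.59498645026954)) (np.float64(246.56691804326488), np.float64(246.3942422250125))
```

View pics/w1.png

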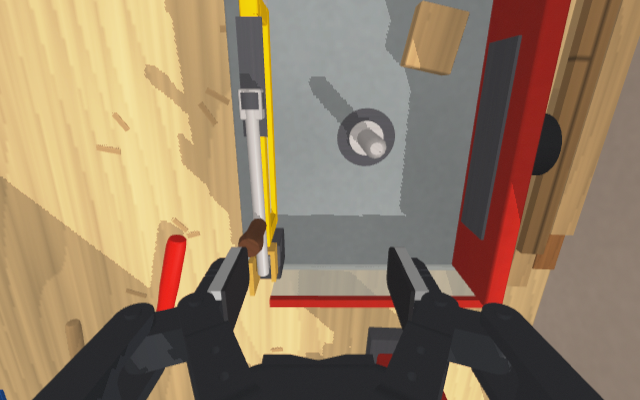

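The wrist view shows the spindle tip at about (376,148), the flange centred at (366,137), and the knob top at about (249,246), partly above the left finger.

```bash
python3 - <<'E'
from h import *
import pickle
s=pickle.load(open("w1.pkl","rb")); c=wcal(s); im=cv2.imread("pics/w1.png")
print("tip",onz(c,376,149,100),"seat",onz(c,366,137,34),"knob",onz(c,249,246,164))
for p,z in [((253,100),119),((263,275),119),((270,304),108),((455,304),108)]: print(p,onz(c,*p,z).round(1))
cr=im[60:300,220:420]; cv2.imwrite("pics/w1c.png",cv2.resize(cr,None,fx=2.5,fy=2.5,interpolation=2))
E
```

```text
tip [654.24079538 -63.15404566 100.        ] seat [654.08358785 -61.43744925  34.        ] knob [ 543.06269181 -138.5382938   164.        ]
(253, 100) [540.3 -21.9 119. ]
(263, 275) [ 546.7 -196.2  119. ]
(270, 304) [ 552.2 -240.7  108. ]
(455, 304) [ 758.7 -231.8  108. ]
```

View pics/w1c.png

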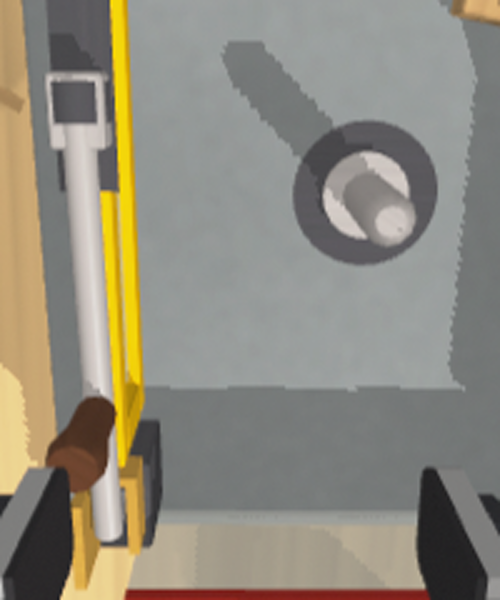

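Request:
{"api": "jog_arm", "payload": {
  "steps": [20,370,-60,0.4,20,370,-60,0.4,20,370,-60,0.4,20,370,-60,0.4,20,370,-60,0.4,20,370,-60,0.4,20,370,-60,0.4,20,370,-60,0.4,20,370,-60,0.4,20,370,-60,0.4,20,370,-60,0.4,20,370,-60,0.4]
}}

```text
time: 3.15
tool_pos: [620.7, 278.0, 271.4]
tool_rot: [[-0.429, 0.904, 0.001], [0.904, 0.429, -0.001], [-0.001, 0.001, -1.0]]
wrist_force: [-0.1, 0.4, 0.1]
width: 68.4
```

```bash
python3 - <<'E'
from h import *
import pickle
s=robot.observe(); im=robot.read_camera("wrist"); cv2.imwrite("pics/w2.png",im); pickle.dump(s,open("w2.pkl","wb"))
print(s["time"],s["tool_pos"],s["tool_rot"])
c=wcal(s)
hsv=cv2.cvtColor(im,cv2.COLOR_BGR2HSV)
m=(((hsv[...,0]<11)|(hsv[...,0]>172))&(hsv[...,1]>100)&(hsv[...,2]>60)).astype(np.uint8)
n,l,st,ce=cv2.connectedComponentsWithStats(m)
for i in range(1,n):
    if st[i,4]>300: print(st[i],ce[i],onz(c,*ce[i],40).round(0))
print("pred",proj(c,(623,278,50)))
E
```

```text
3.15 [620.68344803 278.00195851 271.36030322] [[-4.28553349e-01  9.03516009e-01  9.21154082e-04]
 [ 9.03515864e-01  4.28554024e-01 -7.29439269e-04]
 [-1.05382435e-03  5.19673685e-04 -9.99999310e-01]]
[ 304  144   44   51 1498] [325.30373832 170.09145527] [626. 286.  40.]
[236 338  50  23 470] [255.3        349.89361702] [647.  46.  40.]
pred (np.float64(319.8019567157882), np.float64(178.45257399262562))
```

View pics/w2.png

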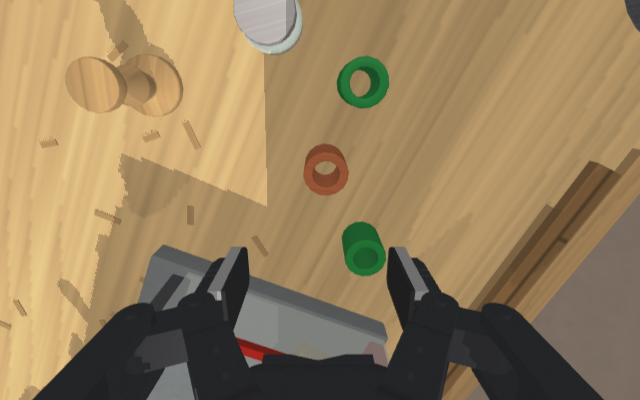

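The wrist view shows the sleeve's top ring centred at (326,173), the green decoys at (363,82) and (364,255), and nothing else close to the fingers.

```bash
python3 - <<'E'
from h import *
import pickle
s=pickle.load(open("w2.pkl","rb")); c=wcal(s); p=onz(c,326,173,50)
print(p, p[:2]-s["tool_pos"][:2])
for n,q,z in(("g1",(362,82),50),("g2",(369,258),50)): print(n,onz(c,*q,z))
c=wcal(pickle.load(open("w1.pkl","rb")))
print(onz(c,366.8,138,34),onz(c,377.5,149,100), onz(c,250,246,164))
E
```

```text
[626.03329166 285.44540456  50.        ] [5.34984363 7.44344605]
g1 [618.64809661 372.95626151  50.        ]
g2 [707.22605269 221.63814614  50.        ]
[655.19601696 -62.4742416   34.        ] [655.78668102 -63.01106404 100.        ] [ 544.02795649 -138.43600936  164.        ]
```

Request:
{"api": "jog_arm", "payload": {
  "steps": [6,5,-70,0,6,5,-70,0,6,5,-70,0,6,5,-70,0]
}}

```text
time: 3.6
tool_pos: [626.2, 284.6, 201.7]
tool_rot: [[-0.43, 0.903, 0.0], [0.903, 0.43, 0.0], [0.0, 0.0, -1.0]]
wrist_force: [-0.4, -0.0, 0.5]
width: 68.3
```

```bash
python3 - <<'E'
from h import *
import pickle
s=robot.observe(); im=robot.read_camera("wrist"); cv2.imwrite("pics/w3.png",im); pickle.dump(s,open("w3.pkl","wb"))
print(s["time"],s["tool_pos"],s["tool_rot"][:,1], s["qvel"].round(2))
c=wcal(s)
hsv=cv2.cvtColor(im,cv2.COLOR_BGR2HSV)
m=(((hsv[...,0]<11)|(hsv[...,0]>172))&(hsv[...,1]>100)&(hsv[...,2]>60)).astype(np.uint8)
n,l,st,ce=cv2.connectedComponentsWithStats(m)
i=1+np.argmax(st[1:,4]); b=st[i]; print(b)
x,y,w,h,_=b
k=(l==i).astype(np.uint8)
cs,hr=cv2.findContours(k,cv2.RETR_CCOMP,cv2.CHAIN_APPROX_NONE)
for q,hh in zip(cs,hr[0]):
    if len(q)>15: e=cv2.fitEllipse(q); print(hh[3],e,onz(c,*e[0],50).round(1))
cv2.imwrite("pics/w3c.png",cv2.resize(im[max(0,y-15):y+h+15,x-15:x+w+15],None,fx=4,fy=4)); print(x-15,y-15)
E
```

```text
3.6 [626.17266095 284.56523948 201.72188975] [9.02607318e-01 4.30464819e-01 2.62277863e-04] [-0.22 -1.43 -0.8  -1.69 -0.04 -0.   -0.06]
[ 290  162   57   67 2683]
-1 ((317.5494689941406, 195.7215576171875), (54.85214614868164, 66.25064086914062), 179.760986328125) [623.6 289.6  50. ]
0 ((317.69500732421875, 192.09266662597656), (14.096217155456543, 24.96500015258789), 90.17156982421875) [622.5 292.3  50. ]
275 147
```

View pics/w3c.png

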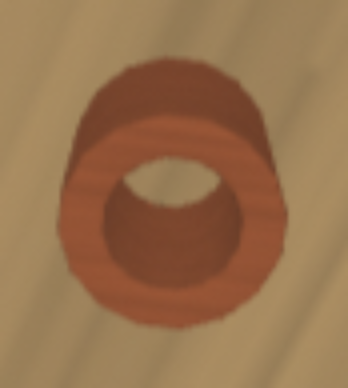

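The ring centre is at full-image pixel (318,202), so the sleeve is at about (626,285), right under the TCP. I descend and grip it.

Request:
{"api": "jog_arm", "payload": {
  "steps": [0,0,-40,0,0,0,-80,0,0,0,-105,0,0,0,-115,0,0,0,-115,0,0,0,-115,0]
}}

```text
time: 4.25
tool_pos: [626.9, 285.9, 88.5]
tool_rot: [[-0.431, 0.902, 0.003], [0.902, 0.431, 0.002], [0.0, 0.003, -1.0]]
wrist_force: [-0.0, -0.2, 1.3]
width: 68.0
```

Request:
{"api": "jog_arm", "payload": {
  "steps": [0,0,0,0,0,0,0,0,0,0,0,0,0,0,0,0,0,0,0,0,0,0,0,0,0,0,0,0,0,0,0,0],
  "fingers": 30,
  "force": 40
}}

```text
time: 5.05
tool_pos: [626.8, 285.8, 88.3]
tool_rot: [[-0.431, 0.902, 0.003], [0.902, 0.431, 0.001], [-0.0, 0.004, -1.0]]
wrist_force: [0.4, -0.6, 7.2]
width: 43.4
```

Gripped, 43.4 mm wide. I lift the sleeve and carry it over to the spindle.

Request:
{"api": "jog_arm", "payload": {
  "steps": [0,0,50,0,0,0,100,0,0,0,135,0,28,-349,135,-0.4,28,-349,135,-0.4,28,-349,135,-0.4,28,-349,135,-0.4,28,-349,135,-0.4,28,-349,135,-0.4,28,-349,135,-0.4,28,-349,135,-0.4,28,-349,135,-0.4,28,-349,135,-0.4,28,-349,135,-0.4,28,-349,125,-0.4,28,-349,120,-0.4,28,-349,120,-0.4]
}}

```text
time: 6.75
tool_pos: [653.1, -63.3, 204.2]
tool_rot: [[-0.047, 0.999, -0.003], [0.999, 0.047, 0.0], [0.0, -0.003, -1.0]]
wrist_force: [0.3, -0.0, -0.9]
width: 43.3
```

```bash
python3 - <<'E'
from h import *
import pickle
s=robot.observe(); im=robot.read_camera("wrist"); cv2.imwrite("pics/w4.png",im); sc=robot.read_camera("scene");tp=robot.read_camera("top")
print(s["time"],s["tool_pos"],s["tool_rot"][:,1], s["wrist_force"],s["width"],s["q"])
c=wcal(s); print(proj(c,(655,-63,100)),proj(c,(655,-63,34)))
cs=robot.calibration("scene");print(proj(cs,(655,-63,100)),proj(cs,(655,-63,34)))
a=cv2.resize(im[60:330,180:460],(400,386)); b=cv2.resize(sc[160:240,240:330],(400,356),interpolation=2)
o=np.zeros((390,800,3),np.uint8); o[:386,:400]=a; o[:356,400:]=b; cv2.imwrite("pics/p4.png",o)
E
```

```text
6.75 [653.08764792 -63.25294528 204.17282104] [ 0.99889145  0.04699656 -0.0026828 ] [ 0.30570644 -0.03396246 -0.92774643] 43.31812821709365 [ 22.11033331  32.24680938 -28.64969373  79.70086559  15.57021596
  72.12303637  -4.92605641]
(np.float64(321.6754493323868), np.float64(229.6989556736783)) (np.float64(320.8706871111405), np.float64(194.69992995078843))
(np.float64(282.3328776464041), np.float64(202.83424835074953)) (np.float64(284.2128515596888), np.float64(216.47773236450206))
```

View pics/p4.png

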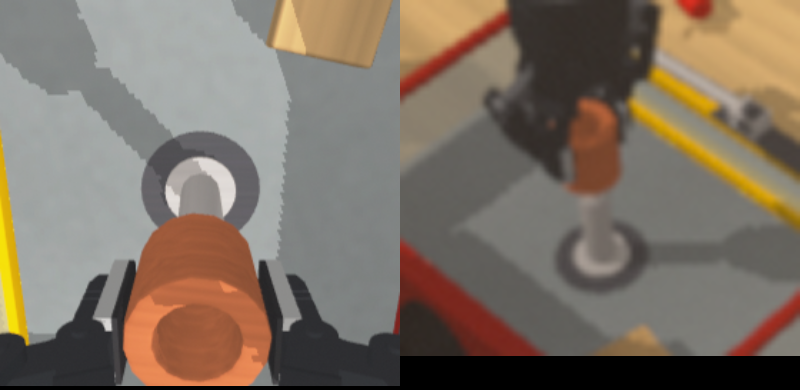

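The sleeve is almost over the spindle, and the flange centre (image 320,193) says the sleeve must go about 2 mm in +x and 1.5 mm in +y. I correct that and start lowering gently.

Request:
{"api": "jog_arm", "payload": {
  "steps": [2,1.5,0,0,2,1.5,-5,0,2,1.5,-10,0,2,1.5,-15,0,2,1.5,-20,0,2,1.5,-25,0,2,1.5,-30,0,2,1.5,-35,0,2,1.5,-35,0]
}}

```text
time: 7.8
tool_pos: [655.4, -62.3, 169.8]
tool_rot: [[-0.046, 0.999, -0.002], [0.999, 0.046, 0.0], [0.0, -0.002, -1.0]]
wrist_force: [-0.5, 0.1, -1.0]
width: 42.9
```

No contact force, and the sleeve is engaged on the spindle. I lower it on down.

Request:
{"api": "jog_arm", "payload": {
  "steps": [0,0,-10,0,0,0,-20,0,0,0,-30,0,0,0,-38,0,0,0,-42,0,0,0,-45,0,0,0,-47,0,0,0,-47,0,0,0,-47,0]
}}

```text
time: 8.7
tool_pos: [656.0, -62.3, 124.2]
tool_rot: [[-0.046, 0.999, 0.001], [0.999, 0.046, 0.0], [0.0, 0.001, -1.0]]
wrist_force: [0.4, 0.2, -0.4]
width: 43.3
```

Request:
{"api": "jog_arm", "payload": {
  "steps": [0,0,-1,0,0,0,-2,0,0,0,-3,0,0,0,-3,0,0,0,-3,0]
}}

```text
time: 9.2
tool_pos: [656.0, -62.3, 122.3]
tool_rot: [[-0.046, 0.999, 0.001], [0.999, 0.046, -0.0], [-0.0, 0.001, -1.0]]
wrist_force: [-4.1, 0.6, 8.3]
width: 43.4
```

Contact at 8 N at the expected height. I release and raise the arm.

Request:
{"api": "jog_arm", "payload": {
  "steps": [0,0,0,0,0,0,0,0,0,0,0,0,0,0,0,0,0,0,0,0,0,0,0,0],
  "fingers": 75
}}

```text
time: 9.8
tool_pos: [655.8, -62.3, 120.8]
tool_rot: [[-0.046, 0.999, -0.0], [0.999, 0.046, 0.0], [0.0, -0.0, -1.0]]
wrist_force: [0.3, -0.2, 1.5]
width: 63.7
```

Request:
{"api": "jog_arm", "payload": {
  "steps": [0,0,10,0,0,0,30,0,0,0,60,0,0,0,100,0,0,0,140,0,-55,-110,160,0,-55,-110,160,0,-55,-110,160,0,-55,-110,160,0,-55,-110,160,0,-55,-110,160,0]
}}

```text
time: 10.9
tool_pos: [601.2, -170.6, 281.2]
tool_rot: [[-0.048, 0.999, 0.0], [0.999, 0.048, 0.001], [0.001, 0.0, -1.0]]
wrist_force: [0.3, 0.8, -0.1]
width: 63.8
```

```bash
python3 - <<'E'
from h import *
import pickle
s=robot.observe(); im=robot.read_camera("wrist"); cv2.imwrite("pics/w5.png",im); pickle.dump(s,open("w5.pkl","wb"))
print(s["time"],s["tool_pos"],s["tool_rot"][:,1], s["wrist_force"],s["width"])
E
```

```text
10.9 [ 601.21617534 -170.61226652  281.19523069] [9.98839850e-01 4.81529860e-02 4.93023988e-04] [ 0.33771604  0.83975781 -0.0875402 ] 63.7687149586361
```

View pics/w5.png

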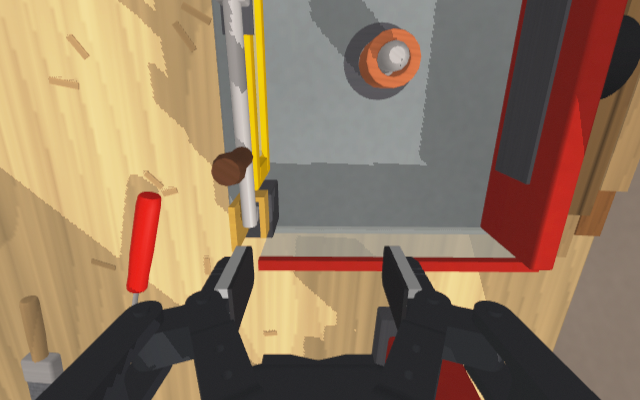

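The sleeve sits on the spindle, whose tip shows through at (396,55). The knob's top disc is centred at about (226,171).

```bash
python3 - <<'E'
from h import *
import pickle
s=pickle.load(open("w5.pkl","rb")); c=wcal(s); im=cv2.imread("pics/w5.png")
roi=im[135:200,200:265].astype(int); hsv=cv2.cvtColor(im[135:200,200:265],cv2.COLOR_BGR2HSV)
m=((hsv[...,0]<14)&(hsv[...,1]>110)&(hsv[...,2]<130)).astype(np.uint8)
n,l,st,ce=cv2.connectedComponentsWithStats(m); i=1+np.argmax(st[1:,4]); x,y,w,h,a=st[i]; print(x+200,y+135,w,h,a)
for q in [(226,170),(227,169)]: print(onz(c,*q,164), onz(c,*q,158))
print("base",onz(c,243,157,119)); print("rod",onz(c,235,20,118),onz(c,249,222,118))
E
```

```text
212 147 41 39 1075
[ 543.21494982 -139.02584742  164.        ] [ 541.49094446 -140.63888165  158.        ]
[ 543.85535646 -138.36373538  164.        ] [ 542.15189667 -139.95552768  158.        ]
base [ 543.48714104 -140.43335525  119.        ]
rod [540.51000308 -48.67149664 118.        ] [ 546.62901587 -193.91085933  118.        ]
```

Request:
{"api": "jog_arm", "payload": {
  "steps": [-57.5,32,-20,0,-57.5,32,-20,0,-57.5,32,-20,0,-57.5,32,-50,0,-57.5,32,-70,0,-57.5,32,-82,0,-57.5,32,-92,0,-57.5,32,-92,0,-57.5,32,-92,0]
}}

```text
time: 11.85
tool_pos: [543.9, -140.2, 189.5]
tool_rot: [[-0.046, 0.999, 0.001], [0.999, 0.046, 0.0], [0.0, 0.001, -1.0]]
wrist_force: [-0.9, -0.4, -0.2]
width: 64.3
```

Request:
{"api": "jog_arm", "payload": {
  "steps": [0,0,0,0,0,0,0,0,0,0,0,0,0,0,0,0,0,0,0,0,0,0,0,0,0,0,0,0,0,0,0,0],
  "fingers": 0,
  "force": 40
}}

```text
time: 12.65
tool_pos: [543.3, -140.4, 189.0]
tool_rot: [[-0.046, 0.999, 0.0], [0.999, 0.046, -0.0], [-0.0, 0.0, -1.0]]
wrist_force: [-0.1, -1.2, 2.6]
width: 19.0
```

Gripped at 19 mm. Now I lift the bolt.

Request:
{"api": "jog_arm", "payload": {
  "steps": [0,0,4,0,0,0.5,8,0,0,1,12,0,0,2,14,0,0,2,14,0,0,2,14,0]
}}

```text
time: 13.25
tool_pos: [543.1, -137.8, 202.6]
tool_rot: [[-0.047, 0.999, -0.001], [0.999, 0.047, 0.001], [0.001, -0.001, -1.0]]
wrist_force: [-0.1, 3.3, -3.7]
width: 18.8
```

```bash
python3 - <<'E'
from h import *
s=robot.observe(); im=robot.read_camera("wrist"); sc=robot.read_camera("scene")
print(s["time"],s["tool_pos"],s["wrist_force"],s["wrist_torque"],s["width"])
o=np.zeros((400,800,3),np.uint8); o[:,:440]=cv2.resize(im[120:320,200:420],(440,400)); o[:,440:]=cv2.resize(sc[140:220,255:327],(360,400),interpolation=2); cv2.imwrite("pics/p6.png",o)
E
```

```text
13.25 [ 543.13135162 -137.80732785  202.63015006] [-0.05931528  3.2853954  -3.7149468 ] [ 0.52006391  0.10555824 -0.02162304] 18.82896781799239
```

View pics/p6.png

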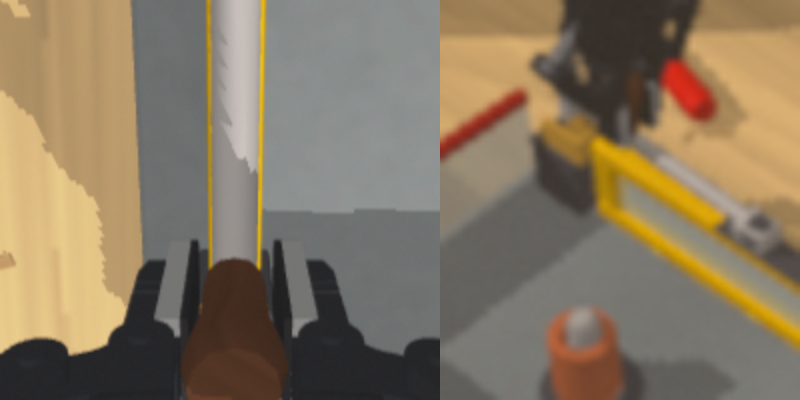

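The pads hold the knob, and the rod rises toward it, so it is lifted about 13.6 mm. I pull it back along the gate.

Request:
{"api": "jog_arm", "payload": {
  "steps": [0,4,1,0,0,8,1,0,-0.5,12,1,0,-0.5,16,1,0,-1,20,1,0,-1,24,1,0,-1,28,1,0,-1.5,32,1,0,-1.5,35,1,0,-1.5,35,1,0,-1.5,35,1,0]
}}

```text
time: 14.45
tool_pos: [541.7, -102.7, 203.7]
tool_rot: [[-0.047, 0.999, -0.0], [0.999, 0.047, 0.001], [0.001, -0.0, -1.0]]
wrist_force: [-0.7, 1.6, -3.7]
width: 18.8
```

The bolt drew freely, with no lip contact. I swing the gate about the hinge at about (534,72), starting with a small arc as a check.

Request:
{"api": "jog_arm", "payload": {
  "steps": [-4.4,-0.1,0,-0.025,-8.8,-0.2,0,-0.05,-13.2,0,0,-0.075,-17.5,0.1,0,-0.1,-17.5,0.1,0,-0.1]
}}

```text
time: 14.95
tool_pos: [523.9, -103.3, 204.1]
tool_rot: [[0.056, 0.998, 0.0], [0.998, -0.056, -0.0], [-0.0, 0.0, -1.0]]
wrist_force: [3.5, 1.1, -2.1]
width: 18.5
```

The +3.5 N pull matches the closer spring, so the gate is moving. I carry on.

Request:
{"api": "jog_arm", "payload": {
  "steps": [-4.4,0.3,0,-0.025,-8.7,0.7,0,-0.05,-13,1.2,0,-0.075,-17.4,1.8,0,-0.1,-26,3.4,0,-0.15,-34.6,5.4,0,-0.2,-39,6.5,0,-0.225,-43,7.8,0,-0.25,-47.2,9.2,0,-0.275,-47.2,9.2,0,-0.275,-47.2,9.2,0,-0.275,-47.2,9.2,0,-0.275]
}}

```text
time: 16.15
tool_pos: [477.3, -94.3, 203.9]
tool_rot: [[0.323, 0.946, 0.0], [0.946, -0.323, -0.0], [-0.0, 0.0, -1.0]]
wrist_force: [3.4, -3.1, -1.8]
width: 18.8
```

```bash
python3 - <<'E'
from h import *
s=robot.observe(); im=robot.read_camera("wrist"); tp=robot.read_camera("top"); sc=robot.read_camera("scene")
print(s["time"],s["tool_pos"],s["wrist_force"],s["width"])
p=s["tool_pos"]; h=np.array([533.9,72.4]); a0=np.array([541.7,-102.7])-h; a=p[:2]-h
print("phi",np.arctan2(a0[1],a0[0])-np.arctan2(a[1],a[0]),np.linalg.norm(a),np.linalg.norm(a0))
o=np.zeros((300,800,3),np.uint8); o[:,:400]=cv2.resize(tp[140:230,280:400],(400,300),interpolation=2)
o[:,400:]=cv2.resize(sc[150:240,230:350],(400,300),interpolation=2); cv2.imwrite("pics/p7.png",o)
E
```

```text
16.15 [477.26484946 -94.28003899 203.93430813] [ 3.41231352 -3.05807836 -1.84432026] 18.77078391487256
phi 0.3720610983633983 176.0391310880007 175.27364319828584
```

View pics/p7.png

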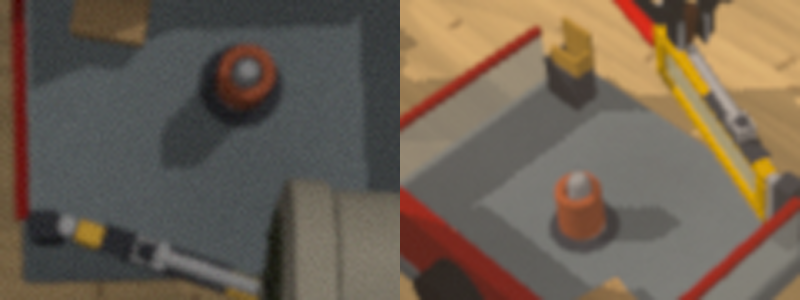

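The top and scene views show the gate swung open at about 0.37 rad and held by the knob. The keeper is free, and the sleeve sits on its flange with the spindle tip through it.

```bash
python3 -c "
from bench import robot
robot.job_done(); s=robot.observe(); print(s['time'],s['tool_pos'],s['wrist_force'],s['width'])"
```

```text
the job is handed in; nothing more can be done
the job is handed in; nothing more can be done
```

The job is done and handed in at about 16.3 s of the 48 s allowed; the hand-in reports no verdict.

- **Sleeve:** I gripped the reddish-brown sleeve and lowered it over the spindle. I let go after an 8 N contact at seat height. The last pictures show it on its flange with the spindle tip coming through.
- **Bolt:** I lifted the knob by about 14 mm and drew the bolt back by about 36 mm. It met no resistance at the keeper's lip.
- **Gate:** I swung the gate towards the robot and was still gripping the knob at hand-in. The tool position puts the opening at 0.372 rad, about 90 mm. About 4.5 N of pull at the wrist matches the closer spring.
- **Other objects:** I did not touch the wax jar, candlestick, offcut or gouge. I took no final picture to confirm the jar and candlestick are where they were.
- **Disagreements:** The first top-camera estimate of the sleeve was about 7 mm off the wrist camera's in y; I used the wrist camera, and the grasp confirmed it. Commanded and measured tool positions differed by up to about 2.5 mm, and I allowed for that. A final state reading after hand-in was refused, so the figures above are from just before it.

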